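# Rotate the stock of desiccant cartridges

### The job

In the lane of blue-banded desiccant cartridges, take out the oldest one, which is the one at the low front end against the stop, and lay it on its side in the green outgoing tray. Load the new blue-banded cartridge from the black incoming rack into the same lane, lying across it behind the cartridge that remains there. Set both down gently, without dropping them.

Things in the scene. Friction and masses are not known exactly. Their poses are not given: they have to be found in the camera images.
- old_cart: The oldest cartridge: lying aluminium cylinder, 44 mm diameter, 54 mm long, flat ends, 60 to 120 g, blue band. It lies across the lane against the low stop; a like one behind it rolls forward by itself once this is lifted out. Origin: cylinder's centre; y axis: cylinder's axis (x, z turn as it rolls). Grip the flat ends from above; lane and rack rise at most 11 mm above its underside there.
- new_cart: The new cartridge: same size and look as the old one (44 mm diameter, 54 mm long, blue band). It lies on the black incoming rack between two ribs 8 mm high; an orange-banded one of the same size lies beside it, axes 74 mm apart. Origin: cylinder's centre, 26 mm above the table; y axis: cylinder's axis.
- lane_blue: Fixed white lane holding the blue cartridges (its twin holds orange ones), 200 (x) by 72 (y) mm, open above. Floor rises 8 deg from the 26 mm stop at the front (-x) to the open rear (+x); side walls 10 mm high, 66 mm apart. Cartridges lie along its y and roll down freely. Origin: centre of its foot on the table; cartridge centres rest at (-76, 0, 60) mm at the stop and (-32, 0, 66) mm second.
- tray: Green outgoing tray, fixed, 130 (x) by 100 (y) mm outside; floor 4 mm thick, walls 4 mm thick, 14 mm above the table. Two black ribs along its y, 8 mm above the floor, 36 mm apart, make a bed in its middle that keeps a cartridge lying along y from rolling. Origin: centre of its underside, on the table; a cartridge in the bed has its centre 26 mm above it.
Mind the look-alikes: they are no part of the job. What is shaped like the old_cart but purple or turquoise is not meant.

How it is judged:
At the end, for the whole second after the job is handed in: The old cartridge lies on its side in the green tray (centre within 50 x 40 mm of its centre, axis within 15 deg of level); the new one lies second from the stop in the blue lane (within 12 mm along it and in height, 15 mm sideways, 17 deg of square); both at rest, slower than 30 mm/s (x of old_cart in the frame of tray between -0.05 and 0.05 m and y of old_cart in the frame of tray between -0.04 and 0.04 m and height (world z) of old_cart below 0.04 m and angle between the y axis of old_cart and the z axis of tray, either way round above 1.3 rad and x of new_cart in the frame of lane_blue between -0.045 and -0.018 m and y of new_cart in the frame of lane_blue between -0.015 and 0.015 m and z of new_cart in the frame of lane_blue between 0.054 and 0.078 m and angle between the y axis of new_cart and the y axis of lane_blue, either way round below 0.3 rad and linear speed of each of old_cart, new_cart below 0.03 m/s); the robot touches nothing.
It fails at once if the old cartridge is dropped or thrown (moves faster than 0.9 m/s while the fingers do not hold it) (linear speed of old_cart above 0.9 m/s and contact force between the fingers and old_cart below 0.05 N).
It fails at once if the new cartridge is dropped or thrown (moves faster than 0.9 m/s while the fingers do not hold it) (linear speed of new_cart above 0.9 m/s and contact force between the fingers and new_cart below 0.05 N).
It also fails if it takes over 58 s, if anything falls off the work surface, if the arm or the gripper's body presses on something with over 40 N, if the wrist force passes 120 N, or if a joint passes its speed limit or range.

### The arm

A 7-joint arm with a two-finger parallel gripper is mounted at the origin on the work surface. World frame = base frame: x ahead of the robot, y to its left, z up, the work surface at z = 0. Lengths are in m, angles in rad, forces in N, time in s.
With the tool pointing down it reaches from about 0.4 to 0.875 m from the base axis. Payload 6.5 kg.
Tool frame: the origin (TCP) lies midway between the tips of the shut fingers; the grasp point (between the pads) lies 19 mm behind it; z points along the fingers, y is the direction in which the jaws open and shut (so a half turn about z gives the same grasp; the last joint's range is limited). The gripper opens to 85 mm and grips with 20 to 120 N. Pads are 22 mm wide; open, the fingers measure 114 mm over their backs; the gripper's body (76 mm by 85 mm) begins 54 mm behind the grasp point. The pads swing forward as they close: fully open they stand 13 mm farther back than shut.
Start: joints at [1.09, 0.536, -0.004, 1.538, 0.003, 1.067, -0.071], TCP at [0.262, -0.595, 0.231] pointing down, gripper open.
Joint ranges: [-2.7, 2.7], [-0.37, 2.16], [-1.27, 1.26], [0.24, 2.4], [-1.31, 4.45], [0.19, 1.91], [-2.76, 2.76]. Speed limits (rad/s): [2.39, 2.39, 3.14, 3.14, 3.14, 3.14, 3.14].

### API

Orientations are given as a unit quaternion [w, x, y, z].
In Python, from workcell import get_obs, capture, calibration, job_done, outline_of, landmark_of gives the robot as it stands.
- The arm moves only by the tool apply_moves, never from a script. Its argument "plan" is a list of rows, each an object with "grip": the opening, from 0 (shut) to 1 (fully open); "linear": the shift along the tool's x, y, z in cm, a list of three; "turn": the turn about the tool's z in rad. A call has 1 to 8 rows; each row is the pose to reach, as a shift and turn from the pose commanded when the call began, along the tool's axes at that moment; what a row does not reach only later rows make up. A row lasts 1/12 s, in which the tool goes at most 41.7 mm and 7.16 degrees, less where a joint would pass 70% of its speed; a pose out of reach is approached as far as the arm can. A call with a gripper value outside its range is refused whole. The fingers move at their own pace and stop on an object; "grip_force" is the grip in N (left out, the last holds). Time passes only in rows, so rows that repeat a pose let the fingers close. It gives the time, the measured TCP pose, the force and the opening at its end, in the units of the state.
- get_obs(): the state, without advancing time (a new reading comes with each control period).
- capture(name): name is "scene" or "top" or "wrist"; returns (picture, depth): 400x640x3 uint8, blue, green, red; 400x640 float32, m along the optical axis (not along the pixel's ray), 0 where there is no reading.
- calibration(name): a dict with "intrinsics" (3x3 intrinsics, pixels), "distortion" ([k1, k2, p1, p2, k3] as OpenCV has them; the pictures are not rectified), "rvec" (rotation vector, rad) and "tvec" (3), from world to camera coordinates, as OpenCV has them; the wrist camera has in their place "hand_eye" (4x4, takes a point from camera to tool coordinates, whose origin is the TCP and whose axes are the flange's). Camera axes: x right, y down, z forward; pixel columns grow to the right and rows downward; lengths in m; the calibration is good to about 2 mm. A picture is of the moment at which its call begins: read the wrist's pose just before it. calibration takes no time and is no camera call.
- job_done(): hands the job in, once; it reports no verdict.
Trained networks look in the newest picture that a camera, given by its name, has taken for a name from the list of things; names that differ only in an ending like _2 or _b are one class to them, and where a whole thing is asked for, a point or a joint stands for the part that bears it (a point fixed in the world has none). Each returns a list of dicts, best first, with "p" (0 to 1); they miss things now and then, are a little off and sometimes report something else, mostly with a low value. They report only what shows in the picture. A call takes as long as a camera call. They do not tell look-alikes from the thing itself.
- outline_of(camera, thing): "mask" (400x640 bool, what is visible of it) and "rect" ([left, top, right, bottom] in pixels, round what is visible of it).
- landmark_of(camera, thing): "point" ([row, column] in pixels: a listed point, or the origin of a listed thing).
The state is a dict: "time_s": time; "joint_pos": joint angles; "qd": joint speeds; "joint_efforts": joint torques, N m; "ee_pos": TCP position; "tool_rot": TCP orientation; "ft_force": force on the tool from outside, world axes, zero at the start; "moment": the same for the moment, N m; "opening": finger opening in m.
Only numpy, scipy, OpenCV 4.12 (cv2) and the standard library are available. Lean on these libraries where they do the work, as an engineer would, in place of code of your own. Each camera call takes 0.05 s, during which the arm holds its last target. There are 200 camera calls.

## Working session

There is one attempt and no reset: what is moved stays moved. The work goes in short steps, Python scripts to look and compute and a tool call to move; the robot and the scene stay as the last step left them, time stands still between calls to the robot, and variables do not carry over. Pictures are saved under pics/ and viewed, about 8 in all and at most 12, crops included, and the job is handed in when it is done.

Besides the shell and the picture viewer there is one more tool, called after ">>>" as name(argument=value, ...), one argument or row to a line, values as JSON. apply_moves: Moves the arm, as the interface text tells. Its arguments: {"type":"object","properties":{"plan":{"type":"array"},"grip_force":{"type":"number"}},"required":["plan"]}

```bash
mkdir -p pics; cat > h.py <<'E'
import numpy as np,cv2
from workcell import *
from scipy.spatial.transform import Rotation as R
def cam(name,obs=None):
    c=calibration(name);K=np.array(c["intrinsics"]);D=np.array(c["distortion"])
    if "rvec" in c:
        Rm=cv2.Rodrigues(np.array(c["rvec"],float))[0];t=np.array(c["tvec"]).ravel()
        return K,D,Rm.T,-Rm.T@t
    q=obs["tool_rot"];T=R.from_quat([q[1],q[2],q[3],q[0]]).as_matrix();H=np.array(c["hand_eye"])
    return K,D,T@H[:3,:3],T@H[:3,3]+np.array(obs["ee_pos"])
def ray(C,row,col):
    K,D,A,o=C;p=cv2.undistortPoints(np.array([[[col,row]]],float),K,D)[0,0]
    return A@np.array([p[0],p[1],1]),o
def atz(C,row,col,z):
    d,o=ray(C,row,col);return o+d*(z-o[2])/d[2]
def cloud(C,depth):
    K,D,A,o=C;h,w=depth.shape;g=np.stack(np.meshgrid(np.arange(w),np.arange(h)),-1).reshape(-1,1,2).astype(float)
    p=cv2.undistortPoints(g,K,D).reshape(-1,2);z=depth.reshape(-1,1)
    return ((np.c_[p,np.ones(len(p))]*z)@A.T+o).reshape(h,w,3)
E
python3 - <<'E'
from h import *
o=get_obs();print(o["ee_pos"],o["tool_rot"],o["opening"],o["time_s"])
for n in["scene","top"]:
    im,d=capture(n);cv2.imwrite(f"pics/{n}0.png",im);np.savez(f"{n}0.npz",im=im,d=d);C=cam(n);P=cloud(C,d)
    for t in["old_cart","new_cart","lane_blue","tray"]:
        for r in landmark_of(n,t)[:6]:
            rr,cc=r["point"];print(n,t,round(r["p"],2),np.round([rr,cc]),np.round(P[int(rr),int(cc)],3), np.round(atz(C,rr,cc,{'old_cart':.06,'new_cart':.026}.get(t,0)),3))
E
```

```text
[ 0.26167348 -0.59430878  0.2303893 ] [-8.53176898e-04  9.78562019e-01  2.05950447e-01 -2.45539601e-04] 0.0853106472948659 0.0
scene old_cart 0.89 [245. 368.] [ 0.584 -0.006  0.037] [ 0.597 -0.035  0.06 ]
scene old_cart 0.67 [252. 256.] [ 0.421 -0.135  0.037] [ 0.443 -0.156  0.06 ]
scene old_cart 0.64 [244. 307.] [ 0.515 -0.111  0.078] [ 0.504 -0.092  0.06 ]
scene new_cart 0.67 [332. 251.] [ 0.533 -0.28   0.045] [ 0.523 -0.27   0.026]
scene lane_blue 0.56 [288. 342.] [ 0.582 -0.104  0.005] [ 0.581 -0.1    0.   ]
scene lane_blue 0.26 [331. 252.] [ 0.535 -0.278  0.043] [ 0.508 -0.252 -0.   ]
scene tray 0.72 [187. 390.] [0.564 0.134 0.087] [0.511 0.282 0.   ]
top old_cart 0.86 [238. 381.] [ 0.399 -0.116  0.045] [ 0.397 -0.116  0.06 ]
top old_cart 0.83 [189. 376.] [ 0.512 -0.104  0.079] [ 0.515 -0.106  0.06 ]
top old_cart 0.74 [173. 328.] [0.564 0.011 0.038] [0.557 0.01  0.06 ]
top new_cart 0.93 [188. 440.] [ 0.521 -0.263  0.046] [ 0.524 -0.268  0.026]
top lane_blue 0.6 [169. 377.] [ 0.562 -0.107  0.083] [ 0.581 -0.114  0.   ]
top lane_blue 0.24 [189. 377.] [ 0.512 -0.104  0.079] [ 0.528 -0.111  0.   ]
top tray 0.72 [198. 220.] [0.506 0.29  0.008] [0.506 0.29  0.   ]
```

View pics/top0.png

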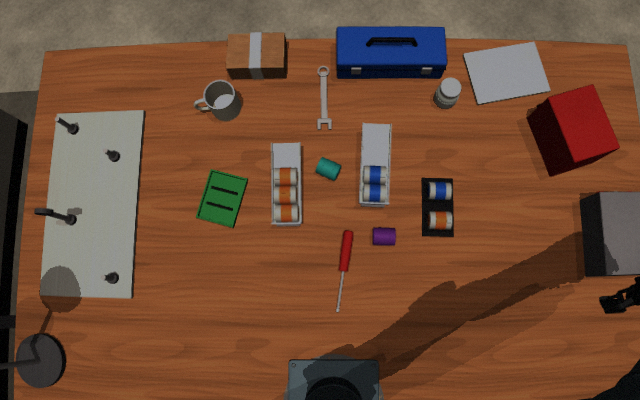

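View pics/scene0.png

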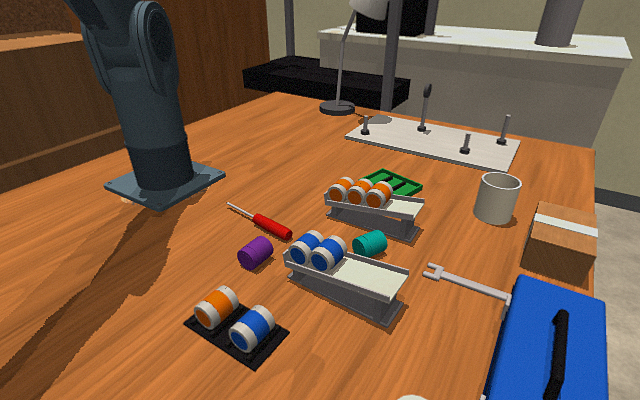

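The top view shows the two blue cartridges in the right-hand lane, old at (192,375) and second at (174,374). The new cartridge is at (190,440) with an orange one below it, and the tray is at (198,222), slightly turned. Purple and turquoise decoys lie on the table.

```bash
python3 - <<'E'
from h import *
z=np.load("top0.npz");im,d=z["im"].astype(int),z["d"];P=cloud(cam("top"),d)
def rect(m,name):
    p=P[m][:,:2];r=cv2.minAreaRect((p*1000).astype(np.float32));print(name,m.sum(),np.round(r[0],0),np.round(r[1],0),round(r[2],1),"zmed",np.round(np.median(P[m][:,2]),4))
B,G,Rr=im[...,0],im[...,1],im[...,2]
def box(r0,r1,c0,c1):
    m=np.zeros(d.shape,bool);m[r0:r1,c0:c1]=1;return m&(d>0)
Z=P[...,2]
def big(m):
    n,l,s,_=cv2.connectedComponentsWithStats(m.astype(np.uint8));return l==1+np.argmax(s[1:,4])
rect(big(box(165,232,190,255)&(G>Rr+25)&(G>B+25)),"tray")
rect(big(box(118,212,352,398)&(Z>.02)),"lane")
rect(big(box(118,162,352,398)&(Z>.03)),"lane rear")
rect(big(box(172,242,415,460)&(Z<.03)&(B+G+Rr<120)),"rack")
rect(big(box(178,204,420,460)&(Z>.03)),"newtop")
for nm,b in[("old",(183,206,358,392)),("sec",(162,184,358,392)),("new",(178,202,422,460))]:
    m=big(box(*b)&(B>Rr+40));rect(m,nm+" band")
E
```

```text
tray 1763 [506. 285.] [104. 130.] 74.8 zmed 0.0038
lane 2380 [ 582. -103.] [ 73. 204.] 86.8 zmed 0.0581
lane rear 1142 [ 633. -106.] [ 73. 101.] 86.4 zmed 0.0552
rack 1001 [ 482. -264.] [ 80. 149.] 88.4 zmed 0.0038
newtop 381 [ 517. -264.] [54. 43.] 89.1 zmed 0.0435
old band 186 [ 507. -101.] [25. 43.] 84.2 zmed 0.0778
sec band 189 [ 549. -102.] [24. 42.] 88.4 zmed 0.0838
new band 170 [ 517. -265.] [25. 42.] 88.4 zmed 0.0444
```

>>> apply_moves(
  plan=[
    {"grip": 1,"linear": [42.3,-35.4,0],"turn": 0.471},
    {"grip": 1,"linear": [42.3,-35.4,0],"turn": 0.471},
    {"grip": 1,"linear": [42.3,-35.4,0],"turn": 0.471},
    {"grip": 1,"linear": [42.3,-35.4,0],"turn": 0.471},
    {"grip": 1,"linear": [42.3,-35.4,0],"turn": 0.471},
    {"grip": 1,"linear": [42.3,-35.4,0],"turn": 0.471},
    {"grip": 1,"linear": [42.3,-35.4,0],"turn": 0.471},
    {"grip": 1,"linear": [42.3,-35.4,0],"turn": 0.471},
  ],
  grip_force=40,
)

```text
time_s: 1.17
ee_pos: [0.4103, -0.2942, 0.2316]
tool_rot: [0.0, 1.0, -0.028, 0.0]
ft_force: [-0.3, 0.5, 0.9]
opening: 0.085
```

```bash
cat >> h.py <<'E'
def go(x,y,z,yaw=None):
    "print tool-frame shift (cm) and turn to TCP x,y,z with tool x at yaw (deg, mod 180)"
    o=get_obs();q=o["tool_rot"];T=R.from_quat([q[1],q[2],q[3],q[0]]).as_matrix()
    s=T.T@(np.array([x,y,z])-o["ee_pos"])*100;c=np.degrees(np.arctan2(T[1,0],T[0,0]))
    t=0 if yaw is None else -np.radians((yaw-c+90)%180-90)
    print("t",round(o["time_s"],2),"pos",np.round(o["ee_pos"],4),"yaw",round(c,1),"open",round(o["opening"],4),"F",np.round(o["ft_force"],1),"-> lin",np.round(s,2),"turn",round(t,3))
E
python3 -c "
from h import *
go(.506,-.099,.23,-3.2)"
```

```text
t 1.17 pos [ 0.4103 -0.2942  0.2316] yaw -3.2 open 0.085 F [-0.3  0.5  0.9] -> lin [  8.46 -20.03   0.16] turn -0.0
```

>>> apply_moves(
  plan=[
    {"grip": 1,"linear": [8.5,-20,0],"turn": 0},
    {"grip": 1,"linear": [8.5,-20,0],"turn": 0},
    {"grip": 1,"linear": [8.5,-20,0],"turn": 0},
    {"grip": 1,"linear": [8.5,-20,0],"turn": 0},
    {"grip": 1,"linear": [8.5,-20,0],"turn": 0},
    {"grip": 1,"linear": [8.5,-20,0],"turn": 0},
    {"grip": 1,"linear": [8.5,-20,0],"turn": 0},
    {"grip": 1,"linear": [8.5,-20,0],"turn": 0},
  ],
)

```text
time_s: 1.83
ee_pos: [0.5057, -0.1012, 0.2312]
tool_rot: [0.0, 1.0, -0.028, -0.0]
ft_force: [-0.3, -1.3, -0.0]
opening: 0.0853
```

```bash
cat >> h.py <<'E'
def wrist(tag,things):
    o=get_obs();im,d=capture("wrist");C=cam("wrist",o);P=cloud(C,d);cv2.imwrite(f"pics/{tag}.png",im);np.savez(tag+".npz",im=im,d=d,P=P)
    for t,z in things:
        for r in landmark_of("wrist",t)[:4]:
            rr,cc=r["point"];print(t,round(r["p"],2),np.round([rr,cc]),np.round(atz(C,rr,cc,z),4))
    B,G,Rr=[im[...,i].astype(int) for i in range(3)]
    n,l,s,_=cv2.connectedComponentsWithStats(((B>Rr+40)&(B>G+20)&(d>0)&(P[...,2]>.03)).astype(np.uint8))
    for i in range(1,n):
        if s[i,4]<150: continue
        p=P[l==i];r=cv2.minAreaRect((p[:,:2]*1000).astype(np.float32));print("band px",s[i,:4],"rect",np.round(r[0],1),np.round(r[1],1),round(r[2],1),"ztop",np.round(np.percentile(p[:,2],95),4))
E
python3 -c "
from h import *
wrist('w1',[('old_cart',.06),('lane_blue',0)])
go(.506,-.099,.23,-3.2)"
```

```text
old_cart 0.77 [170. 313.] [ 0.5089 -0.1011  0.06  ]
old_cart 0.66 [249. 340.] [ 0.4257 -0.1229  0.06  ]
old_cart 0.56 [ 98. 192.] [ 5.783e-01 -1.000e-04  6.000e-02]
lane_blue 0.76 [ 84. 314.] [ 0.5827 -0.1059  0.    ]
band px [296  99  33  95] rect [ 531.4 -101.9] [26.4 82.2] 88.8 ztop 0.088
band px [469 121  35  45] rect [ 519.2 -266. ] [27.5 43.5] 89.2 ztop 0.0483
t 1.98 pos [ 0.505  -0.1032  0.2313] yaw -3.4 open 0.0855 F [ 0.2 -0.1  0.4] -> lin [ 0.07 -0.42  0.12] turn -0.003
```

View pics/w1.png

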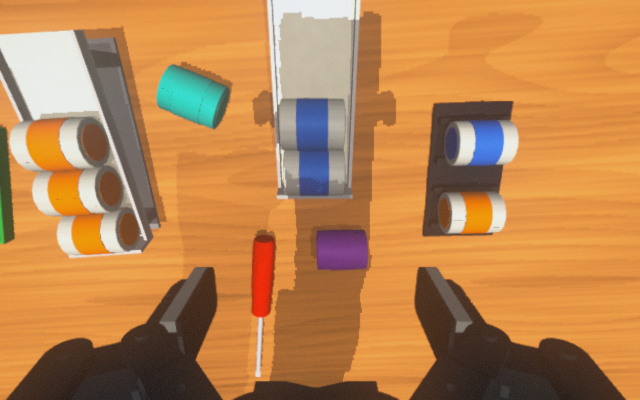

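The old cartridge shows at (170,315), with the second at (123,312) behind it. The new one is at (142,482). All three line up with the fingers.

>>> apply_moves(
  plan=[
    {"grip": 1,"linear": [0.2,-0.2,4],"turn": 0},
    {"grip": 1,"linear": [0.2,-0.2,8],"turn": 0},
    {"grip": 1,"linear": [0.2,-0.2,12],"turn": 0},
    {"grip": 1,"linear": [0.2,-0.2,14.5],"turn": 0},
    {"grip": 1,"linear": [0.2,-0.2,16.5],"turn": 0},
    {"grip": 1,"linear": [0.2,-0.2,17.5],"turn": 0},
    {"grip": 1,"linear": [0.2,-0.2,17.8],"turn": 0},
    {"grip": 1,"linear": [0.2,-0.2,17.8],"turn": 0},
  ],
)

```text
time_s: 2.65
ee_pos: [0.5077, -0.1001, 0.0533]
tool_rot: [0.0, 1.0, -0.029, -0.0]
ft_force: [-0.1, -0.4, -0.1]
opening: 0.0853
```

```bash
python3 - <<'E'
from h import *
import h
go(.508,-.1,.052,-3.2)
P=np.load('w1.npz')['P'];Z=P[...,2];im=np.load('w1.npz')['im']
# old cart top ridge: profile along columns 285-340
for r in range(100,200,6): print(r,np.round(np.nanmedian(P[r,300:325],0),4))
m=np.zeros(Z.shape,bool);m[:200,262:362]=1;m&=(Z>.03)
p=P[m];r=cv2.minAreaRect((p[:,:2]*1000).astype(np.float32));print(r)
E
```

```text
t 2.65 pos [ 0.5077 -0.1001  0.0533] yaw -3.3 open 0.0853 F [-0.1 -0.4 -0.1] -> lin [ 0.03 -0.02  0.13] turn -0.002
100 [ 0.5714 -0.1044  0.0722]
106 [ 0.5671 -0.1034  0.0799]
112 [ 0.5627 -0.1031  0.0838]
118 [ 0.5582 -0.1029  0.0861]
124 [ 0.5537 -0.1026  0.0877]
130 [ 0.5489 -0.1024  0.0881]
136 [ 0.5439 -0.1021  0.0868]
142 [ 0.5387 -0.1017  0.0844]
148 [ 0.5326 -0.1013  0.079 ]
154 [ 0.5258 -0.1008  0.0709]
160 [ 0.5216 -0.1007  0.076 ]
166 [ 0.5169 -0.1004  0.0789]
172 [ 0.5122 -0.1002  0.081 ]
178 [ 0.5069 -0.0998  0.082 ]
184 [ 0.5013 -0.0995  0.0808]
190 [ 0.4949 -0.0991  0.0781]
196 [ 0.4834 -0.0982  0.0604]
((563.9811401367188, -104.6202621459961), (71.98960876464844, 167.3614959716797), 87.02107238769531)
```

>>> apply_moves(
  plan=[
    {"grip": 0.4,"linear": [0,0,0.1],"turn": 0},
    {"grip": 0.4,"linear": [0,0,0.1],"turn": 0},
    {"grip": 0.4,"linear": [0,0,0.1],"turn": 0},
    {"grip": 0.4,"linear": [0,0,0.1],"turn": 0},
    {"grip": 0.4,"linear": [0,0,0.1],"turn": 0},
    {"grip": 0.4,"linear": [0,0,0.1],"turn": 0},
    {"grip": 0.4,"linear": [0,0,0.1],"turn": 0},
    {"grip": 0.4,"linear": [0,0,0.1],"turn": 0},
  ],
  grip_force=40,
)

```text
time_s: 3.32
ee_pos: [0.5089, -0.0994, 0.0537]
tool_rot: [0.0, 1.0, -0.028, 0.001]
ft_force: [-1.5, -0.0, 5.2]
opening: 0.0529
```

>>> apply_moves(
  plan=[
    {"grip": 0.4,"linear": [0,0,-1],"turn": 0},
    {"grip": 0.4,"linear": [0,0,-2.5],"turn": 0},
    {"grip": 0.4,"linear": [0,0,-5],"turn": 0},
    {"grip": 0.4,"linear": [0,0,-8],"turn": 0},
    {"grip": 0.4,"linear": [0,0,-11],"turn": 0},
    {"grip": 0.4,"linear": [0,0,-14],"turn": 0},
    {"grip": 0.4,"linear": [0,0,-15.5],"turn": 0},
    {"grip": 0.4,"linear": [0,0,-16],"turn": 0},
  ],
)

```text
time_s: 3.98
ee_pos: [0.5096, -0.0995, 0.2163]
tool_rot: [0.0, 1.0, -0.028, 0.003]
ft_force: [0.6, -0.6, -1.5]
opening: 0.053
```

```bash
python3 -c "
from h import *
go(.506,.2855,.21,-15.2)
im,d=capture('top')
C=cam('top');m=outline_of('top','tray')
print(m[0]['p'],m[0]['rect'])
for r in landmark_of('top','old_cart'): print(round(r['p'],2),np.round(r['point']),np.round(atz(C,*r['point'],.06),3))
"
```

```text
t 3.98 pos [ 0.5096 -0.0995  0.2163] yaw -3.2 open 0.053 F [ 0.6 -0.6 -1.5] -> lin [ -2.53 -38.42   0.59] turn 0.209
0.59 [196.2, 168.6, 247.9, 229.6]
0.89 [167. 325.] [0.572 0.019 0.06 ]
```

>>> apply_moves(
  plan=[
    {"grip": 0.4,"linear": [-0.1,-2,0],"turn": 0.03},
    {"grip": 0.4,"linear": [-0.3,-5,0],"turn": 0.06},
    {"grip": 0.4,"linear": [-0.6,-9,0],"turn": 0.09},
    {"grip": 0.4,"linear": [-0.9,-13,0],"turn": 0.12},
    {"grip": 0.4,"linear": [-1.2,-17,0],"turn": 0.15},
    {"grip": 0.4,"linear": [-1.5,-21,0],"turn": 0.18},
    {"grip": 0.4,"linear": [-1.7,-24,0],"turn": 0.2},
    {"grip": 0.4,"linear": [-1.8,-26,0],"turn": 0.209},
  ],
)

```text
time_s: 4.8
ee_pos: [0.5025, 0.1653, 0.2105]
tool_rot: [-0.0, 0.991, -0.13, -0.002]
ft_force: [0.9, -0.6, -0.9]
opening: 0.0534
```

```bash
python3 -c "
from h import *
go(.506,.2855,.21,-15.2)
wrist('w2',[('tray',0)])
P=np.load('w2.npz')['P'];im=np.load('w2.npz')['im'].astype(int)
m=(im[...,1]>im[...,2]+25)&(im[...,1]>im[...,0]+25)
n,l,s,_=cv2.connectedComponentsWithStats(m.astype(np.uint8));k=1+np.argmax(s[1:,4]);print(s[k]);print(cv2.minAreaRect((P[l==k][:,:2]*1000).astype(np.float32)))
"
```

```text
t 4.8 pos [0.5025 0.1653 0.2105] yaw -15.0 open 0.0534 F [ 0.9 -0.6 -0.9] -> lin [ -2.77 -11.7    0.06] turn 0.004
tray 0.92 [189. 204.] [0.5055 0.2854 0.    ]
band px [282 235  68  95] rect [504.4 163. ] [26.2 37.1] 75.8 ztop 0.2387
[  143   127   112   123 10731]
((519.3557739257812, 245.37826538085938), (165.2965545654297, 176.28768920898438), 74.61901092529297)
```

View pics/w2.png

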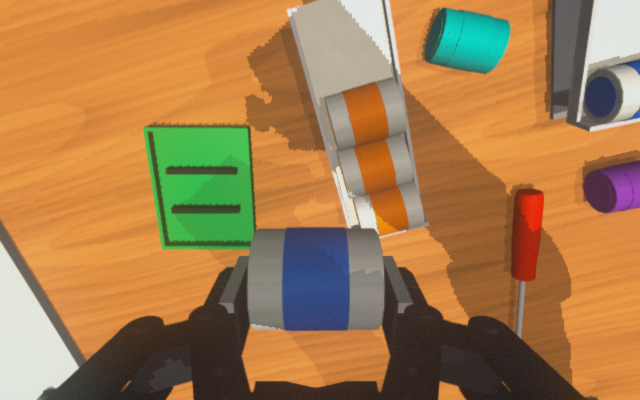

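The tray bed shows at (189,204), empty and with its ribs parallel to the held cartridge. The network's centre of (0.5055, 0.2854) matches the first estimate.

>>> apply_moves(
  plan=[
    {"grip": 0.4,"linear": [-0.5,-2,0],"turn": 0},
    {"grip": 0.4,"linear": [-1.2,-5,0],"turn": 0},
    {"grip": 0.4,"linear": [-2.0,-8.5,0],"turn": 0},
    {"grip": 0.4,"linear": [-2.6,-11,2],"turn": 0},
    {"grip": 0.4,"linear": [-2.8,-11.7,5],"turn": 0},
    {"grip": 0.4,"linear": [-2.8,-11.7,8],"turn": 0},
    {"grip": 0.4,"linear": [-2.8,-11.7,10],"turn": 0},
    {"grip": 0.4,"linear": [-2.8,-11.7,11],"turn": 0},
  ],
)

```text
time_s: 5.57
ee_pos: [0.5056, 0.279, 0.0978]
tool_rot: [0.003, 0.991, -0.132, -0.003]
ft_force: [-0.7, -0.6, -0.4]
opening: 0.0534
```

```bash
python3 -c "
from h import *
go(.5055,.2854,.0325,-15.2)
"
```

```text
t 5.57 pos [0.5056 0.279  0.0978] yaw -15.2 open 0.0534 F [-0.7 -0.6 -0.4] -> lin [-0.15 -0.66  6.53] turn -0.0
```

>>> apply_moves(
  plan=[
    {"grip": 0.4,"linear": [-0.1,-0.4,1.5],"turn": 0},
    {"grip": 0.4,"linear": [-0.1,-0.4,3.2],"turn": 0},
    {"grip": 0.4,"linear": [-0.1,-0.4,4.6],"turn": 0},
    {"grip": 0.4,"linear": [-0.1,-0.4,5.4],"turn": 0},
    {"grip": 0.4,"linear": [-0.1,-0.4,5.8],"turn": 0},
    {"grip": 0.4,"linear": [-0.1,-0.4,6.0],"turn": 0},
    {"grip": 0.4,"linear": [-0.1,-0.4,6.1],"turn": 0},
    {"grip": 0.4,"linear": [-0.1,-0.4,6.1],"turn": 0},
  ],
)

```text
time_s: 6.23
ee_pos: [0.5087, 0.2858, 0.0418]
tool_rot: [-0.0, 0.991, -0.132, 0.0]
ft_force: [1.2, -1.3, -0.3]
opening: 0.0534
```

```bash
python3 -c "
from h import *
go(.5055,.2854,.0325,-15.2)
"
```

```text
t 6.23 pos [0.5087 0.2858 0.0418] yaw -15.2 open 0.0534 F [ 1.2 -1.3 -0.3] -> lin [-0.3   0.12  0.93] turn -0.0
```

>>> apply_moves(
  plan=[
    {"grip": 0.4,"linear": [-0.25,0.1,0],"turn": 0},
    {"grip": 0.4,"linear": [-0.25,0.1,0.2],"turn": 0},
    {"grip": 0.4,"linear": [-0.25,0.1,0.4],"turn": 0},
    {"grip": 0.4,"linear": [-0.25,0.1,0.6],"turn": 0},
    {"grip": 0.4,"linear": [-0.25,0.1,0.75],"turn": 0},
    {"grip": 0.4,"linear": [-0.25,0.1,0.8],"turn": 0},
    {"grip": 0.4,"linear": [-0.25,0.1,0.8],"turn": 0},
  ],
)

```text
time_s: 6.82
ee_pos: [0.5054, 0.2853, 0.033]
tool_rot: [0.0, 0.991, -0.132, -0.0]
ft_force: [0.0, 0.5, -1.9]
opening: 0.053
```

```bash
python3 -c "
from h import *
go(.5055,.2854,.0325,-15.2)
"
```

```text
t 6.82 pos [0.5054 0.2853 0.033 ] yaw -15.2 open 0.053 F [ 0.   0.5 -1.9] -> lin [ 0.   -0.01  0.05] turn 0.0
```

>>> apply_moves(
  plan=[
    {"grip": 0.4,"linear": [0,0,0.1],"turn": 0},
    {"grip": 0.4,"linear": [0,0,0.15],"turn": 0},
    {"grip": 0.4,"linear": [0,0,0.15],"turn": 0},
  ],
)

```text
time_s: 7.07
ee_pos: [0.5055, 0.2854, 0.0316]
tool_rot: [0.0, 0.991, -0.132, -0.0]
ft_force: [-0.2, 0.1, -1.5]
opening: 0.0531
```

```bash
python3 -c "
from h import *
go(.5055,.2854,.0325,-15.2)
"
```

```text
t 7.07 pos [0.5055 0.2854 0.0316] yaw -15.2 open 0.0531 F [-0.2  0.1 -1.5] -> lin [ 0.   -0.   -0.09] turn 0.0
```

>>> apply_moves(
  plan=[
    {"grip": 0.4,"linear": [0,0,0.05],"turn": 0},
    {"grip": 0.4,"linear": [0,0,0.1],"turn": 0},
    {"grip": 0.4,"linear": [0,0,0.15],"turn": 0},
    {"grip": 0.4,"linear": [0,0,0.15],"turn": 0},
  ],
)

```text
time_s: 7.4
ee_pos: [0.5055, 0.2854, 0.0302]
tool_rot: [0.0, 0.991, -0.132, -0.0]
ft_force: [-0.4, 0.5, -1.4]
opening: 0.0535
```

>>> apply_moves(
  plan=[
    {"grip": 0.4,"linear": [0,0,0.05],"turn": 0},
    {"grip": 0.4,"linear": [0,0,0.1],"turn": 0},
    {"grip": 0.4,"linear": [0,0,0.15],"turn": 0},
    {"grip": 0.4,"linear": [0,0,0.2],"turn": 0},
    {"grip": 0.4,"linear": [0,0,0.2],"turn": 0},
  ],
)

```text
time_s: 7.82
ee_pos: [0.5055, 0.2854, 0.0282]
tool_rot: [0.0, 0.991, -0.132, -0.0]
ft_force: [-0.8, 0.5, -1.1]
opening: 0.0533
```

```bash
python3 -c "
from h import *
wrist('w3',[('tray',0)])
im=cv2.imread('pics/w3.png');cv2.imwrite('pics/w3c.png',cv2.resize(im[180:400,120:520],None,fx=2,fy=2))
go(.5055,.2854,.0325,-15.2)
"
```

```text
tray 0.82 [239. 317.] [0.5061 0.2829 0.    ]
band px [282 229  68 102] rect [507.2 283.2] [26.3 38.4] 75.1 ztop 0.0563
t 7.92 pos [0.5055 0.2854 0.0282] yaw -15.2 open 0.0534 F [-0.2 -0.2 -0.7] -> lin [-0.    0.   -0.43] turn 0.0
```

View pics/w3c.png

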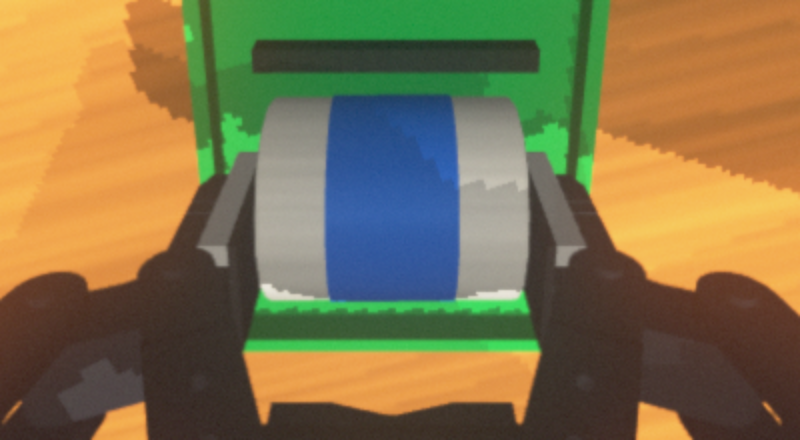

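The cartridge is still held between the pads over the bed, with the far rib at (55,395) in the crop. Its top is at z=0.056 and should rest at 0.048. I got a sign wrong in the release height, so there are about 8 mm still to go.

>>> apply_moves(
  plan=[
    {"grip": 0.4,"linear": [0,0,0.2],"turn": 0},
    {"grip": 0.4,"linear": [0,0,0.4],"turn": 0},
    {"grip": 0.4,"linear": [0,0,0.55],"turn": 0},
    {"grip": 0.4,"linear": [0,0,0.65],"turn": 0},
    {"grip": 0.4,"linear": [0,0,0.75],"turn": 0},
    {"grip": 0.4,"linear": [0,0,0.8],"turn": 0},
    {"grip": 0.4,"linear": [0,0,0.85],"turn": 0},
    {"grip": 0.4,"linear": [0,0,0.85],"turn": 0},
  ],
)

```text
time_s: 8.58
ee_pos: [0.5066, 0.2854, 0.0203]
tool_rot: [-0.0, 0.991, -0.132, 0.001]
ft_force: [2.8, -1.7, 4.5]
opening: 0.0531
```

>>> apply_moves(
  plan=[
    {"grip": 0.75,"linear": [0,0,0],"turn": 0},
    {"grip": 0.85,"linear": [0,0,0],"turn": 0},
    {"grip": 1,"linear": [0,0,0],"turn": 0},
    {"grip": 1,"linear": [0,0,0],"turn": 0},
    {"grip": 1,"linear": [0,0,0],"turn": 0},
    {"grip": 1,"linear": [0,0,-0.5],"turn": 0},
    {"grip": 1,"linear": [0,0,-3],"turn": 0},
    {"grip": 1,"linear": [0,0,-7],"turn": 0},
  ],
)

```text
time_s: 9.25
ee_pos: [0.5028, 0.2838, 0.0875]
tool_rot: [0.002, 0.991, -0.132, -0.003]
ft_force: [1.0, 0.3, 0.0]
opening: 0.0853
```

>>> apply_moves(
  plan=[
    {"grip": 1,"linear": [0,0,-4],"turn": 0},
    {"grip": 1,"linear": [0,0,-8],"turn": 0},
    {"grip": 1,"linear": [0,0,-12],"turn": 0},
    {"grip": 1,"linear": [0,0,-14],"turn": 0},
    {"grip": 1,"linear": [0,0,-14],"turn": 0},
  ],
)

```text
time_s: 9.67
ee_pos: [0.5082, 0.2872, 0.2359]
tool_rot: [-0.003, 0.991, -0.132, 0.004]
ft_force: [0.3, 1.1, 0.1]
opening: 0.0852
```

```bash
python3 -c "
from h import *
wrist('w4',[('tray',0),('old_cart',.026)])
go(.519,-.265,.23,-1.2)
"
```

```text
old_cart 0.96 [ 15. 591.] [0.575  0.0153 0.026 ]
old_cart 0.95 [166. 318.] [0.5061 0.2844 0.026 ]
band px [306 146  27  42] rect [507.3 283.6] [26.  40.7] 75.0 ztop 0.0488
t 9.82 pos [0.5051 0.285  0.2294] yaw -15.2 open 0.0852 F [-0.2  0.7 -0.6] -> lin [ 1.576e+01  5.272e+01 -3.000e-02] turn -0.244
```

>>> apply_moves(
  plan=[
    {"grip": 1,"linear": [15.8,52.7,0],"turn": -0.244},
    {"grip": 1,"linear": [15.8,52.7,0],"turn": -0.244},
    {"grip": 1,"linear": [15.8,52.7,0],"turn": -0.244},
    {"grip": 1,"linear": [15.8,52.7,0],"turn": -0.244},
    {"grip": 1,"linear": [15.8,52.7,0],"turn": -0.244},
    {"grip": 1,"linear": [15.8,52.7,0],"turn": -0.244},
    {"grip": 1,"linear": [15.8,52.7,0],"turn": -0.244},
    {"grip": 1,"linear": [15.8,52.7,0],"turn": -0.244},
  ],
)

```text
time_s: 10.48
ee_pos: [0.5127, -0.0497, 0.2282]
tool_rot: [-0.0, 1.0, -0.011, -0.002]
ft_force: [1.4, -0.1, -0.5]
opening: 0.0857
```

```bash
python3 -c "
from h import *
go(.519,-.265,.23,-1.2)
"
```

```text
t 10.48 pos [ 0.5127 -0.0497  0.2282] yaw -1.2 open 0.0857 F [ 1.4 -0.1 -0.5] -> lin [ 1.08 21.52 -0.19] turn -0.0
```

>>> apply_moves(
  plan=[
    {"grip": 1,"linear": [1,4,0],"turn": 0},
    {"grip": 1,"linear": [1,8,0],"turn": 0},
    {"grip": 1,"linear": [1,12,0],"turn": 0},
    {"grip": 1,"linear": [1,16,0],"turn": 0},
    {"grip": 1,"linear": [1,19.5,0],"turn": 0},
    {"grip": 1,"linear": [1,21,0],"turn": 0},
    {"grip": 1,"linear": [1,21.4,0],"turn": 0},
    {"grip": 1,"linear": [1,21.4,0],"turn": 0},
  ],
)

```text
time_s: 11.15
ee_pos: [0.5185, -0.2624, 0.2281]
tool_rot: [-0.001, 1.0, -0.012, -0.001]
ft_force: [-0.0, 0.1, -0.6]
opening: 0.0852
```

```bash
python3 -c "
from h import *
wrist('w5',[('new_cart',.026),('lane_blue',0)])
P=np.load('w5.npz')['P'];
m=np.zeros(P.shape[:2],bool);m[:230,250:400]=1;m&=(P[...,2]>.032)
n,l,s,_=cv2.connectedComponentsWithStats(m.astype(np.uint8))
for k in range(1,n):
  if s[k,4]>300:
    p=P[l==k];print(s[k],cv2.minAreaRect((p[:,:2]*1000).astype(np.float32)),np.percentile(p[:,2],95))
go(.519,-.265,.019,-1.2)
"
```

```text
new_cart 0.63 [163. 315.] [ 0.5202 -0.2631  0.026 ]
lane_blue 0.65 [ 98. 157.] [ 0.5849 -0.1042  0.    ]
band px [305 144  27  41] rect [ 521.4 -266.1] [25.2 38.1] 88.3 ztop 0.0486
band px [112 167  38  46] rect [509.  -99.9] [27.5 40.8] 87.5 ztop 0.0821
[ 290  144   58   43 2324] ((549.599365234375, -266.8553161621094), (53.94979476928711, 103.17710876464844), 88.3647232055664) 0.04847708233236549
[291 214  53  16 732] ((523.2562255859375, -277.1352233886719), (53.37071228027344, 148.2572479248047), 78.40193176269531) 0.04478810272909063
t 11.3 pos [ 0.5199 -0.2593  0.2291] yaw -1.0 open 0.0855 F [ 0.2  0.3 -0.9] -> lin [-0.06  0.6  21.01] turn 0.003
```

View pics/w5.png

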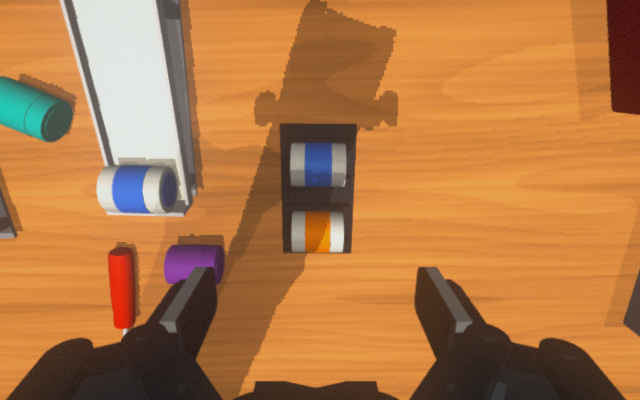

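The remaining blue cartridge has rolled to the stop (190,138). The new one is at (163,318), with the orange one below it at (232,318) and clear of the fingers.

>>> apply_moves(
  plan=[
    {"grip": 1,"linear": [0.1,0.3,4],"turn": 0.008},
    {"grip": 1,"linear": [0.1,0.3,8],"turn": 0.008},
    {"grip": 1,"linear": [0.1,0.3,12],"turn": 0.008},
    {"grip": 1,"linear": [0.1,0.3,15],"turn": 0.008},
    {"grip": 1,"linear": [0.1,0.3,17],"turn": 0.008},
    {"grip": 1,"linear": [0.1,0.3,18],"turn": 0.008},
    {"grip": 1,"linear": [0.1,0.3,18.5],"turn": 0.008},
    {"grip": 1,"linear": [0.1,0.3,18.5],"turn": 0.008},
  ],
)

```text
time_s: 11.97
ee_pos: [0.5209, -0.2637, 0.0446]
tool_rot: [-0.0, 1.0, -0.014, -0.0]
ft_force: [-0.5, 0.7, -0.2]
opening: 0.0855
```

```bash
python3 -c "
from h import *
go(.520,-.2645,.0200,-1.6)
"
```

```text
t 11.97 pos [ 0.5209 -0.2637  0.0446] yaw -1.6 open 0.0855 F [-0.5  0.7 -0.2] -> lin [-0.09  0.08  2.46] turn 0.0
```

>>> apply_moves(
  plan=[
    {"grip": 1,"linear": [-0.05,0.1,1.2],"turn": 0},
    {"grip": 1,"linear": [-0.05,0.1,2],"turn": 0},
    {"grip": 1,"linear": [-0.05,0.1,2.4],"turn": 0},
    {"grip": 0.4,"linear": [-0.05,0.1,2.4],"turn": 0},
    {"grip": 0.4,"linear": [-0.05,0.1,2.4],"turn": 0},
    {"grip": 0.4,"linear": [-0.05,0.1,2.4],"turn": 0},
    {"grip": 0.4,"linear": [-0.05,0.1,2.4],"turn": 0},
    {"grip": 0.4,"linear": [-0.05,0.1,2.4],"turn": 0},
  ],
)

```text
time_s: 12.63
ee_pos: [0.5206, -0.2661, 0.0213]
tool_rot: [0.0, 1.0, -0.015, 0.001]
ft_force: [-0.6, -1.4, 2.3]
opening: 0.0535
```

>>> apply_moves(
  plan=[
    {"grip": 0.4,"linear": [0,0,0],"turn": 0},
    {"grip": 0.4,"linear": [0,0,0],"turn": 0},
    {"grip": 0.4,"linear": [0,0,0],"turn": 0},
  ],
)

```text
time_s: 12.88
ee_pos: [0.5206, -0.2661, 0.0213]
tool_rot: [0.0, 1.0, -0.015, 0.0]
ft_force: [-1.0, 1.0, 5.6]
opening: 0.0531
```

>>> apply_moves(
  plan=[
    {"grip": 0.4,"linear": [0,0,-1],"turn": 0},
    {"grip": 0.4,"linear": [0,0,-2.5],"turn": 0},
    {"grip": 0.4,"linear": [0,0,-5],"turn": 0},
    {"grip": 0.4,"linear": [0,0,-8],"turn": 0},
    {"grip": 0.4,"linear": [0,0,-11],"turn": 0},
    {"grip": 0.4,"linear": [0,0,-14],"turn": 0},
    {"grip": 0.4,"linear": [0,0,-15.5],"turn": 0},
    {"grip": 0.4,"linear": [0,0,-16],"turn": 0},
  ],
)

```text
time_s: 13.55
ee_pos: [0.5214, -0.2664, 0.1841]
tool_rot: [0.001, 1.0, -0.015, 0.002]
ft_force: [0.6, -0.1, -1.9]
opening: 0.053
```

```bash
python3 -c "
from h import *
go(.5545,-.1024,.18,-3.1)
"
```

```text
t 13.55 pos [ 0.5214 -0.2664  0.1841] yaw -1.7 open 0.053 F [ 0.6 -0.1 -1.9] -> lin [  2.83 -16.49   0.4 ] turn 0.025
```

>>> apply_moves(
  plan=[
    {"grip": 0.4,"linear": [0.3,-2,0],"turn": 0.01},
    {"grip": 0.4,"linear": [0.8,-5,0],"turn": 0.025},
    {"grip": 0.4,"linear": [1.5,-9,0],"turn": 0.025},
    {"grip": 0.4,"linear": [2.1,-12.5,0],"turn": 0.025},
    {"grip": 0.4,"linear": [2.6,-15,0],"turn": 0.025},
    {"grip": 0.4,"linear": [2.8,-16.2,0],"turn": 0.025},
    {"grip": 0.4,"linear": [2.8,-16.5,0],"turn": 0.025},
    {"grip": 0.4,"linear": [2.8,-16.5,0],"turn": 0.025},
  ],
)

```text
time_s: 14.22
ee_pos: [0.5522, -0.1018, 0.1801]
tool_rot: [0.0, 1.0, -0.027, -0.001]
ft_force: [-0.9, -0.1, -1.1]
opening: 0.0535
```

```bash
python3 -c "
from h import *
wrist('w6',[('lane_blue',0)])
go(.5545,-.1024,.085,-3.1)
"
```

```text
lane_blue 0.79 [136. 317.] [ 0.5848 -0.1066  0.    ]
band px [298 217  33  10] rect [ 527.4 -100.9] [25.3  4.2] 86.9 ztop 0.0713
band px [282 229  67 100] rect [ 553.9 -103.3] [26.2 39.5] 86.9 ztop 0.2071
t 14.32 pos [ 0.5521 -0.1042  0.1803] yaw -3.3 open 0.0536 F [-0.9 -0.2 -0.4] -> lin [ 0.24 -0.2   9.53] turn -0.003
```

View pics/w6.png

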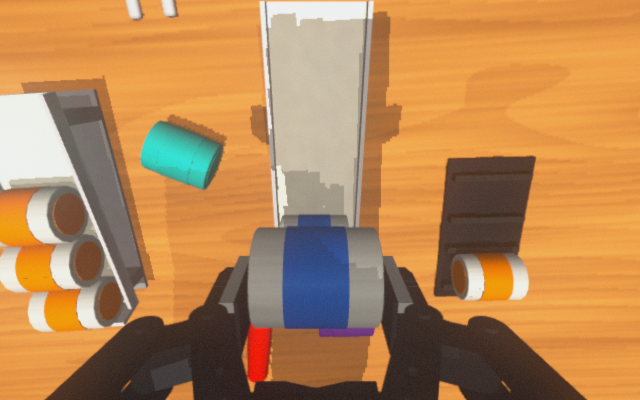

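The held cartridge is centred over the lane (315,275), squared to the lane walls and just behind the remaining one (222,315). The orange cartridge is undisturbed in the rack.

>>> apply_moves(
  plan=[
    {"grip": 0.4,"linear": [0.2,-0.1,2],"turn": 0},
    {"grip": 0.4,"linear": [0.2,-0.1,4.5],"turn": 0},
    {"grip": 0.4,"linear": [0.2,-0.1,7],"turn": 0},
    {"grip": 0.4,"linear": [0.2,-0.1,8.5],"turn": 0},
    {"grip": 0.4,"linear": [0.2,-0.1,9.3],"turn": 0},
    {"grip": 0.4,"linear": [0.2,-0.1,9.6],"turn": 0},
    {"grip": 0.4,"linear": [0.2,-0.1,9.6],"turn": 0},
    {"grip": 0.4,"linear": [0.2,-0.1,9.6],"turn": 0},
  ],
)

```text
time_s: 14.98
ee_pos: [0.5556, -0.1017, 0.0857]
tool_rot: [0.0, 1.0, -0.028, 0.001]
ft_force: [-0.6, 0.2, -0.5]
opening: 0.0532
```

```bash
python3 -c "
from h import *
go(.5545,-.103,.062,-3.1)
"
```

```text
t 14.98 pos [ 0.5556 -0.1017  0.0857] yaw -3.2 open 0.0532 F [-0.6  0.2 -0.5] -> lin [-0.11  0.14  2.37] turn -0.001
```

>>> apply_moves(
  plan=[
    {"grip": 0.4,"linear": [-0.1,0.1,0.6],"turn": 0},
    {"grip": 0.4,"linear": [-0.1,0.1,1.2],"turn": 0},
    {"grip": 0.4,"linear": [-0.1,0.1,1.6],"turn": 0},
    {"grip": 0.4,"linear": [-0.1,0.1,1.8],"turn": 0},
    {"grip": 0.4,"linear": [-0.1,0.1,2.0],"turn": 0},
    {"grip": 0.4,"linear": [-0.1,0.1,2.1],"turn": 0},
    {"grip": 0.4,"linear": [-0.1,0.1,2.2],"turn": 0},
    {"grip": 0.4,"linear": [-0.1,0.1,2.2],"turn": 0},
  ],
)

```text
time_s: 15.65
ee_pos: [0.5539, -0.1017, 0.0627]
tool_rot: [-0.0, 1.0, -0.027, -0.0]
ft_force: [-0.4, -0.0, -1.5]
opening: 0.0535
```

>>> apply_moves(
  plan=[
    {"grip": 0.4,"linear": [0,0,0.05],"turn": 0},
    {"grip": 0.4,"linear": [0,0,0.1],"turn": 0},
    {"grip": 0.4,"linear": [0,0,0.1],"turn": 0},
  ],
)

```text
time_s: 15.9
ee_pos: [0.554, -0.1018, 0.0618]
tool_rot: [0.0, 1.0, -0.027, 0.0]
ft_force: [0.6, -0.0, -1.1]
opening: 0.0531
```

>>> apply_moves(
  plan=[
    {"grip": 0.4,"linear": [0,0,0.05],"turn": 0},
    {"grip": 0.4,"linear": [0,0,0.1],"turn": 0},
    {"grip": 0.4,"linear": [0,0,0.1],"turn": 0},
  ],
)

```text
time_s: 16.15
ee_pos: [0.554, -0.1018, 0.0612]
tool_rot: [0.0, 1.0, -0.027, 0.0]
ft_force: [-1.1, 0.3, 3.6]
opening: 0.053
```

Contact is felt (force went from -1.1 to +3.6 N), so I'm releasing.

>>> apply_moves(
  plan=[
    {"grip": 0.75,"linear": [0,0,0],"turn": 0},
    {"grip": 0.85,"linear": [0,0,0],"turn": 0},
    {"grip": 1,"linear": [0,0,0],"turn": 0},
    {"grip": 1,"linear": [0,0,0],"turn": 0},
    {"grip": 1,"linear": [0,0,0],"turn": 0},
    {"grip": 1,"linear": [0,0,-0.5],"turn": 0},
    {"grip": 1,"linear": [0,0,-3],"turn": 0},
    {"grip": 1,"linear": [0,0,-7],"turn": 0},
  ],
)

```text
time_s: 16.82
ee_pos: [0.551, -0.1013, 0.1286]
tool_rot: [-0.0, 1.0, -0.027, -0.004]
ft_force: [-0.1, -0.6, 0.1]
opening: 0.0856
```

>>> apply_moves(
  plan=[
    {"grip": 1,"linear": [0,0,-4],"turn": 0},
    {"grip": 1,"linear": [0,0,-8],"turn": 0},
    {"grip": 1,"linear": [0,0,-11],"turn": 0},
    {"grip": 1,"linear": [0,0,-11],"turn": 0},
    {"grip": 1,"linear": [0,0,-11],"turn": 0},
    {"grip": 1,"linear": [0,0,-11],"turn": 0},
  ],
)

```text
time_s: 17.32
ee_pos: [0.5534, -0.1017, 0.2404]
tool_rot: [0.0, 1.0, -0.027, -0.0]
ft_force: [-0.4, 0.5, -0.1]
opening: 0.0857
```

```bash
python3 - <<'E'
from h import *
wrist('w7',[('new_cart',.066),('lane_blue',0)])
P=np.load('w7.npz')['P']
go(.5545,-.103,.25,-3.1)
im,d=capture('scene');cv2.imwrite('pics/s7.png',im)
w=cv2.imread('pics/w7.png');cv2.imwrite('pics/f.png',np.hstack([cv2.resize(w,(400,250)),cv2.resize(im,(400,250))]))
E
```

```text
new_cart 0.86 [174. 312.] [ 0.5518 -0.0995  0.066 ]
lane_blue 0.7 [129. 317.] [ 0.5839 -0.1069  0.    ]
lane_blue 0.34 [176. 317.] [ 0.5316 -0.1039  0.    ]
band px [301 152  30  46] rect [ 553.  -103.2] [25.8 39.2] 86.9 ztop 0.0882
band px [301 199  28  39] rect [508.9 -99.8] [25.7 38.2] 87.4 ztop 0.0821
t 17.47 pos [ 0.5529 -0.1016  0.2393] yaw -3.1 open 0.0855 F [ 0.2  0.2 -0.3] -> lin [ 0.16  0.13 -1.07] turn 0.0
```

View pics/f.png

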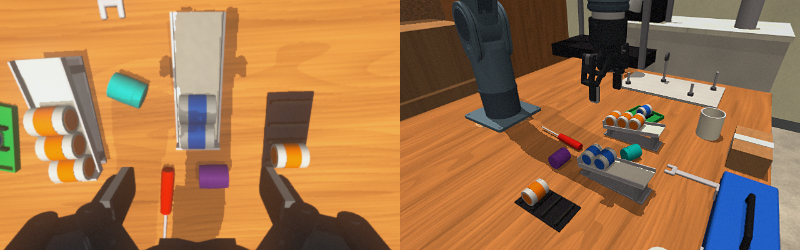

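Both blue cartridges lie in the lane touching, with bands 44 mm apart and tops at 0.088 and 0.082 m, the same as at the start. The old one is in the tray and the gripper is clear.

```bash
python3 -c "
from workcell import *
print(job_done())"
```

```text
the job is handed in; nothing more can be done
None
```

The old blue cartridge is in the green tray and the new one is second from the stop in the blue lane. I handed the job in at about 17.6 s of the 58 s allowed; no verdict was reported.

- **Old cartridge:** gripped by its ends, lifted out and set in the tray's bed until contact was felt (about 4.5 N), then released. The check afterwards put it about 1 mm from the tray centre, lying along the ribs, with its top at 0.049 m against 0.048 expected.
- **New cartridge:** taken from the rack and set in the lane behind the other one, which had rolled to the stop. It was released on contact (about 3.6 N). It lies 44 mm behind its neighbour with its top at 0.088 m, as the second cartridge did at the start.
- **Alignment and clearance:** its band is square to the lane by eye and by fit. The gripper is open and well clear of everything.

**Slip and disagreement:**
- I first worked out the tray release height with the wrong sign. The unchanged force and depth readings showed it before I released, so nothing was dropped.
- The network put the new cartridge's sideways position about 4 mm from the depth fit, and the lane centre wandered by 2–3 mm between looks. Both are within tolerance.

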